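# Lay out a jewellery lot for its catalogue photograph

## Robot

A 6-joint arm with a two-finger parallel gripper is mounted at the origin on the work surface. World frame = base frame: x ahead of the robot, y to its left, z up, the work surface at z = 0. Lengths are in m, angles in rad, forces in N, time in s.
With the tool pointing down it reaches from about 0.35 to 0.775 m from the base axis. Payload 5.5 kg.
Tool frame: the origin (TCP) lies at the very end of the fingers, on their centre line; the grasp point (between the pads) lies 19 mm behind it; z points along the fingers, y is the direction in which the jaws open and shut (so a half turn about z gives the same grasp; the last joint's range is limited). The gripper opens to 85 mm and grips with 20 to 120 N. Pads are 22 mm wide; open, the fingers measure 114 mm over their backs; the gripper's body (76 mm by 85 mm) begins 54 mm behind the grasp point. The pads swing forward as they close: fully open they stand 13 mm farther back than shut.
Start: joints at [1.104, 0.313, 0.046, 1.304, 0, 1.431], TCP at [0.185, 0.545, 0.198] pointing down, gripper open.
Joint ranges: [-2.76, 2.76], [-0.86, 1.69], [-1.03, 1.26], [-2.2, 2.34], [-1.47, 1.5], [-3.14, 3.14]. Speed limits (rad/s): [2.57, 2.57, 3.14, 3.14, 3.14, 3.14].

## Interface

Orientations are given as a unit quaternion [w, x, y, z].
In Python, from workcell import env gives the robot as it stands. The module is installed in compiled form; this text tells all that it offers.
- The arm moves only by the shell command python3 -m pendant 'ROWS' [FORCE]. ROWS is JSON, a list of rows, each an object with "fingers": the finger opening in mm, from 0 to 85.4; "delta_pos": the shift along the tool's x, y, z in mm, a list of three; "angular": the turn, a rotation vector about the tool's x, y, z in rad, a list of three. In form: [{"fingers": fingers, "delta_pos": [x, y, z], "angular": [ax, ay, az]}, ...]. A call has 1 to 12 rows; each row shifts and turns the commanded pose from where the row before left it, along the tool's axes as they then stand; what a row does not reach is not made up. A row lasts 1/10 s, in which the tool goes at most 50 mm and 8.59 degrees, less where a joint would pass 70% of its speed; a pose out of reach is approached as far as the arm can. A call is refused whole if a number of a shift passes 50 or a number of a turn 0.15, either way. A call with a gripper value outside its range is refused whole. The fingers move at their own pace and stop on an object; FORCE is the grip in N (left out, the last holds). Time passes only in rows, so rows that do not move let the fingers close. It gives the time, the measured TCP pose, the force and the opening at its end, in the units of the state.
- env.get_state(): the state, without advancing time (a new reading comes with each control period).
- env.read_camera(name): name is "scene" or "top" or "wrist"; returns the picture (480x640x3 uint8, blue, green, red); there is no depth.
- env.camera_params(name): a dict with "fx", "fy", "cx", "cy" (pixels), "view" (4x4, takes a point from world to camera coordinates). Camera axes: x right, y up, looking along -z (the intrinsics and any distortion apply to the point x, -y, -z); pixel columns grow to the right and rows downward; lengths in m; the calibration is good to about 2 mm. The wrist camera is an equidistant fisheye: a pixel r from the principal point sees the ray r / f radians off the axis. A picture is of the moment at which its call begins: read the wrist's pose just before it. camera_params takes no time and is no camera call; for the wrist camera it gives the pose at the moment of the call.
- env.hand_in(): hands the job in, once; it reports no verdict.
The state is a dict: "clock": time; "joint_pos": joint angles; "qvel": joint speeds; "tau": joint torques, N m; "tcp_pos": TCP position; "orientation": TCP orientation; "wrist_force": force on the tool from outside, world axes, zero at the start; "ft_torque": the same for the moment, N m; "finger_gap": finger opening in m.
Only numpy, scipy, OpenCV 4.12 (cv2) and the standard library are available. Lean on these libraries where they do the work, as an engineer would, in place of code of your own. Each camera call takes 0.05 s, during which the arm holds its last target. There are 200 camera calls.

## Task

Lay out the lot on the grey photo board: put the round brass compact flat on the board midway between the black case and the white ring cone, with the smaller round silver pillbox centred on top of it; centre the dark red ring box on top of the black case; and stand the silver cuff upright on the board squarely in front of the ring cone (towards the board's long edge nearest the robot), with a gap of about 3 cm between cuff and cone base. Leave the bangle, the scent bottle and the loupe where they lie, and let go of everything.

Things in the scene. Friction and masses are not known exactly. Their poses are not given: they have to be found in the camera images.
- board: thin grey rectangular photo board fixed on the white table, 290 mm (its y) by 180 mm (its x), 4 mm thick, so its top is at z = 4 mm; a thin dark line runs along its far long edge. Origin: on its underside, exactly under the point midway between case and cone; the board reaches from x = -130 mm (front long edge, nearest the robot) to x = +50 mm (back) and y = -145 to +145 mm in its own frame. Its x axis points to the back, away from the robot, its y axis to the left; z up.
- case: closed black square presentation case, 70 x 70 mm, 32 mm high, fixed on the board at one end (left or right), its top flat at z = 36 mm. Origin: centre of its underside, 97 mm from the board's origin along the board's y; its x and y axes run along its sides, z up.
- cone: white porcelain ring cone with a small gold ring on it, fixed on the board at the other end than the case; round base 60 mm across and 6 mm high, tapering to a tip 70 mm above the board. Origin: centre of its underside, 97 mm from the board's origin along the board's y; z up.
- compact: round flat brass powder compact with a fluted edge and a flat top, 56 mm across, 18 mm high, about 90 g, loose on the table. Origin: centre of its underside; z up.
- pillbox: small round flat silver pillbox, 36 mm across, 18 mm high, about 40 g, loose on the table. Origin: centre of its underside; z up.
- ringbox: closed dark red leather-covered ring box with a thin gold seam, 44 x 44 mm, 38 mm high, about 60 g, loose on the table. Origin: centre of its underside; x and y axes run along its sides, z up.
- cuff: silver cuff bracelet: a plain upright tube, open at top and bottom, 56 mm outside diameter, wall 3.5 mm, 32 mm high, about 50 g, standing loose on the table. Origin: centre of its underside; z up along its axis.
- bangle: thin brass bangle lying flat, 68 mm outside diameter, 5 mm wide, 8 mm high, loose. Origin: centre of its underside. It is no part of the lot and stays where it lies.
- scent: small amber glass scent bottle with a brass cap, 34 mm across, 60 mm high, standing loose behind the board. Origin: centre of its underside. It is no part of the lot and stays where it lies.
- loupe: small folded steel loupe lying flat, 34 x 24 mm, 16 mm high, loose. Origin: centre of its underside. It is no part of the lot and stays where it lies.
There are look-alikes about, which are no part of the job. What is shaped like the case but green is not meant.

How it is judged:
At the end, for the whole second after the job is handed in: Compact on the board within 12 mm (each way) of the midpoint of case and cone; pillbox on it within 10 mm of its centre; ring box on the case within 12 mm of its centre; cuff on the board 73 to 103 mm in front of the cone's centre, within 15 mm sideways; all upright within 0.12 rad, at rest (x of compact in the frame of board between -0.012 and 0.012 m and y of compact in the frame of board between -0.012 and 0.012 m and height (world z) of compact between 0 and 0.008 m and horizontal distance between pillbox and compact below 0.01 m and height (world z) of pillbox between 0.018 and 0.027 m and horizontal distance between ringbox and case below 0.012 m and height (world z) of ringbox between 0.032 and 0.041 m and ((y of cone in the frame of board above 0 m and y of cuff in the frame of board between 0.082 and 0.112 m) or (y of cone in the frame of board below 0 m and y of cuff in the frame of board between -0.112 and -0.082 m)) and x of cuff in the frame of board between -0.103 and -0.073 m and height (world z) of cuff between 0 and 0.008 m and angle between each of compact, pillbox, ringbox, cuff's own z axis and vertical below 0.12 rad and linear speed of each of compact, pillbox, ringbox, cuff below 0.02 m/s); the robot touches nothing.
It fails at once if the bangle is disturbed (moved more than 25 mm) (distance of bangle from where it was at the start of the episode above 0.025 m).
It fails at once if the scent bottle is disturbed (moved more than 25 mm) (distance of scent from where it was at the start of the episode above 0.025 m).
It fails at once if the loupe is disturbed (moved more than 25 mm) (distance of loupe from where it was at the start of the episode above 0.025 m).
It also fails if it takes over 106 s, if anything falls off the work surface, if the arm or the gripper's body presses on something with over 40 N, if the wrist force passes 120 N, or if a joint passes its speed limit or range.

## Working session

There is one attempt and no reset: what is moved stays moved. The work goes in short steps, Python scripts to look and compute and a shell command to move; the robot and the scene stay as the last step left them, time stands still between calls to the robot, and variables do not carry over. Pictures are saved under pics/ and viewed, about 12 in all and at most 16, crops included, and the job is handed in when it is done.

```bash
mkdir -p pics; python3 - <<'E'
from workcell import env
import cv2
s=env.get_state();print(s)
for n in("top","scene"):
    cv2.imwrite(f"pics/{n}0.png",env.read_camera(n)); print(n,env.camera_params(n))
print(env.camera_params("wrist"))
E
```

```text
{'clock': 0.0, 'joint_pos': array([1.10443671e+00, 3.14040662e-01, 4.49682912e-02, 1.30362373e+00,
       2.63167278e-05, 1.43118580e+00]), 'qvel': array([-7.14352843e-05,  1.42372276e-03, -1.42097679e-03, -8.06811009e-04,
       -8.51854559e-04,  2.51589320e-04]), 'tau': array([-9.24361558e-06, -4.80617881e+01,  2.98538071e+01,  1.91250688e-02,
       -2.69856246e-04,  6.60146071e-08]), 'tcp_pos': array([0.18429431, 0.54404365, 0.19658168]), 'orientation': array([-2.95977879e-04,  1.62648676e-01,  9.86683589e-01, -9.02695262e-04]), 'wrist_force': array([ 0.68277683,  0.14888555, -0.09647854]), 'ft_torque': array([0.04388263, 0.0196356 , 0.0059285 ]), 'finger_gap': 0.08534546464206563}
top {'fx': 492.7902554817859, 'fy': 492.7902554817859, 'cx': 324.92764433217, 'cy': 239.28583565551918, 'view': array([[-0.00532095, -0.99998401, -0.00191523,  0.0017905 ],
       [ 0.99271781, -0.00551276,  0.12033682, -0.61708172],
       [-0.12034545, -0.00126098,  0.99273127, -1.07112482],
       [ 0.        ,  0.        ,  0.        ,  1.        ]])}
scene {'fx': 442.93735984886126, 'fy': 442.93735984886126, 'cx': 318.68536405352125, 'cy': 242.00977697091224, 'view': array([[-0.81258259,  0.58282006, -0.00550617,  0.48288299],
       [-0.46790977, -0.64668075,  0.60238232,  0.27258772],
       [ 0.34751976,  0.49206177,  0.79818872, -1.16917562],
       [ 0.        ,  0.        ,  0.        ,  1.        ]])}
{'fx': 371.64829954431775, 'fy': 371.64829954431775, 'cx': 313.24745815603717, 'cy': 241.69385627288935, 'view': array([[ 0.32167493,  0.94684961, -0.00103268, -0.57408673],
       [-0.90655268,  0.30766962, -0.28896653,  0.03801477],
       [-0.27329012,  0.09388946,  0.95733864, -0.37927482],
       [ 0.        ,  0.        ,  0.        ,  1.        ]])}
```

View pics/top0.png

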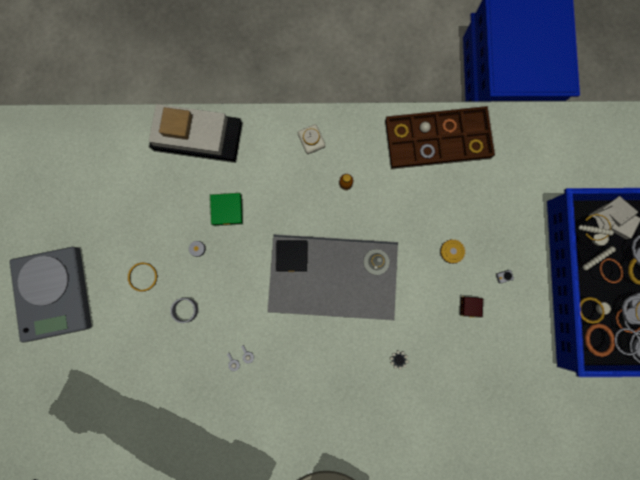

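View pics/scene0.png

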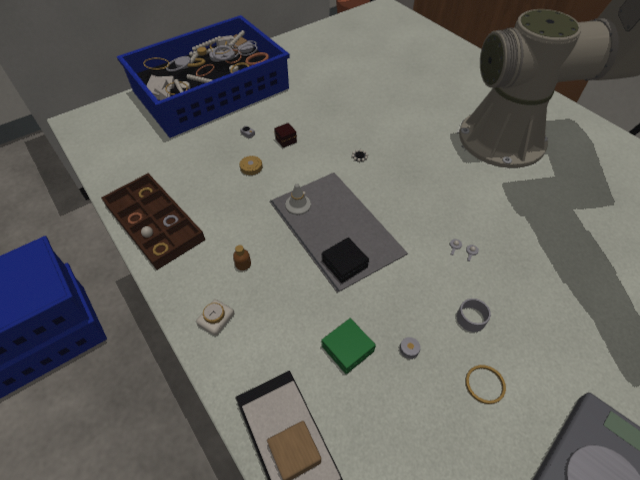

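The top view shows the case at (291,255), the cone at (376,262), the compact at (453,251) and the ring box at (472,307). The pillbox is at (197,248), the cuff at (185,310), the bangle at (143,277), the scent bottle at (346,181) and the loupe at (505,276). Look-alikes:
- The green box at (226,208) is not the case.
- The round watch at (311,138) and the pieces in the tray are not part of the lot.

I'll measure next and confirm with a crop.

```bash
cat > h.py <<'E'
import numpy as np, cv2
from workcell import env
def rays(P,uv,fish=False):
    uv=np.atleast_2d(np.float64(uv)); x=(uv[:,0]-P["cx"])/P["fx"]; y=(uv[:,1]-P["cy"])/P["fy"]
    if fish:
        r=np.hypot(x,y)+1e-12; d=np.c_[x/r*np.sin(r),-y/r*np.sin(r),-np.cos(r)]
    else: d=np.c_[x,-y,-np.ones_like(x)]
    V=P["view"]; R=V[:3,:3]; return -R.T@V[:3,3], d@R
def plane(P,uv,z,fish=False):
    o,d=rays(P,uv,fish); return (o+d*((z-o[2])/d[:,2])[:,None])[:,:2]
def proj(P,p,fish=False):
    c=(P["view"]@np.r_[p,1])[:3]; x,y,z=c[0],-c[1],-c[2]
    if fish:
        h=np.hypot(x,y); t=np.arctan2(h,z); return np.array([P["cx"]+P["fx"]*t*x/h,P["cy"]+P["fy"]*t*y/h])
    return np.array([P["cx"]+P["fx"]*x/z,P["cy"]+P["fy"]*y/z])
E
python3 - <<'E'
from h import *
im=cv2.imread("pics/top0.png");P=env.camera_params("top")
bg=np.median(im[200:330,200:270].reshape(-1,3),0)
hsv=cv2.cvtColor(im,cv2.COLOR_BGR2HSV)
diff=np.abs(im.astype(int)-cv2.medianBlur(im,91).astype(int)).max(2)
def big(m,box):
    z=np.zeros_like(m);x0,y0,x1,y1=box;z[y0:y1,x0:x1]=m[y0:y1,x0:x1]
    cs,_=cv2.findContours(z,cv2.RETR_EXTERNAL,cv2.CHAIN_APPROX_NONE);return max(cs,key=cv2.contourArea)
fg=((np.abs(im.astype(int)-bg).max(2)>28)*255).astype(np.uint8)
sat=((hsv[...,1]>110)&(hsv[...,2]>60)).astype(np.uint8)*255
print(bg)
dark=((im.max(2)<60)*255).astype(np.uint8)
for n,m,b,z in(("board",fg,(255,225,410,330),.004),("case",dark,(270,235,315,275),.036),("compact",sat,(435,232,475,272),.016),("ringbox",fg,(452,290,492,325),.03),
  ("pillbox",fg,(183,236,212,262),.012),("cuff",fg,(165,290,205,328),.016),("cone",((im.min(2)>115)*255).astype(np.uint8),(358,244,394,278),.008)):
    c=big(m,b);r=cv2.minAreaRect(c);(e,rad)=cv2.minEnclosingCircle(c)
    w=plane(P,cv2.boxPoints(r),z);ctr=plane(P,r[0],z)[0]
    print(n,np.round(r[0],1),"xy",np.round(ctr*1e3,1),"sides",np.round([np.linalg.norm(w[1]-w[0])*1e3,np.linalg.norm(w[2]-w[1])*1e3],1),"dir",np.round(np.degrees(np.arctan2(*(w[1]-w[0])[::-1])),1))
o=[]
for (u,v) in((197,248),(185,310),(453,251),(472,307),(291,255),(376,262)):
    o.append(cv2.resize(im[v-27:v+27,u-27:u+27],(260,260),interpolation=cv2.INTER_CUBIC))
cv2.imwrite("pics/crop1.png",np.vstack([np.hstack(o[:3]),np.hstack(o[3:])]))
E
```

```text
[135. 153. 145.]
board [333.  276.8] xy [534.3 -19.7] sides [181.2 294.4] dir -3.2
case [291.5 255.5] xy [581.   73.6] sides [69.8 69.8] dir -90.3
compact [452.5 251. ] xy [ 591.1 -292.9] sides [52.7 50.5] dir -90.3
ringbox [470.5 306. ] xy [ 466.6 -324.8] sides [55.8 48.6] dir -90.3
pillbox [199.7 249.2] xy [598.9 286.1] sides [37.5 27.7] dir -15.6
cuff [184.5 309.5] xy [461.9 316. ] sides [61.1 55.8] dir -90.3
cone [376.9 263.9] xy [ 563.1 -120.4] sides [53.8 43.8] dir -79.7
```

View pics/crop1.png

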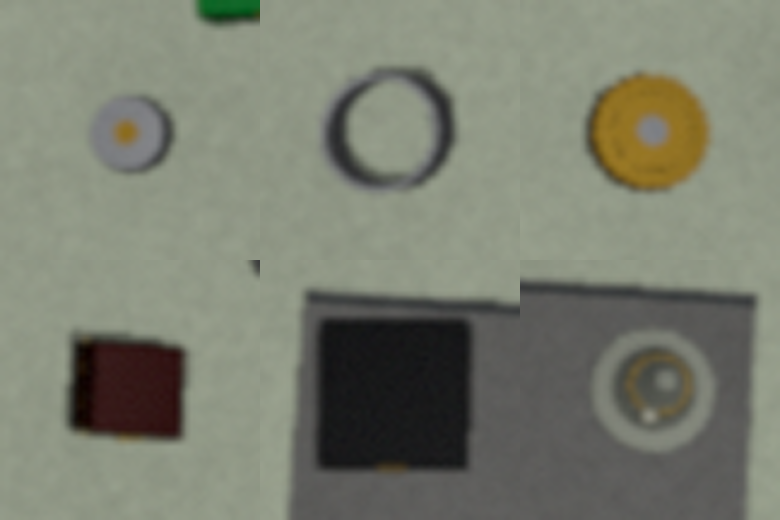

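The crop confirms each item: grey-silver pillbox with a gold dot, silver ring-shaped cuff, brass compact, dark red box, black case, cone with a gold ring. I'll turn the tool so its y axis lies along world x. Its x axis then lies along world y.

```bash
python3 - <<'E'
from h import *
P=env.camera_params("top")
for n,u,v,z in(("case",291.6,255.6,.036),("cone",377,262.2,.010),("ringbox",473.8,307.4,.038),("compact",453.4,251.4,.018),("pillbox",196.4,248.6,.018),("cuff",184.9,310,.016),("bangle",143,277,.004),("loupe",505,276,.012),("scent",346,181,.05)):
    print(n,np.round(plane(P,(u,v),z)[0]*1e3,1))
E
python3 -m pendant '[{"fingers":85,"delta_pos":[0,0,0],"angular":[0,0,0.138]},{"fingers":85,"delta_pos":[0,0,0],"angular":[0,0,0.138]},{"fingers":85,"delta_pos":[0,0,0],"angular":[0,0,0.138]},{"fingers":85,"delta_pos":[0,0,0],"angular":[0,0,0.138]},{"fingers":85,"delta_pos":[0,0,0],"angular":[0,0,0.138]},{"fingers":85,"delta_pos":[0,0,0],"angular":[0,0,0.138]},{"fingers":85,"delta_pos":[0,0,0],"angular":[0,0,0.138]},{"fingers":85,"delta_pos":[0,0,0],"angular":[0,0,0.138]},{"fingers":85,"delta_pos":[0,0,0],"angular":[0,0,0.138]},{"fingers":85,"delta_pos":[0,0,0],"angular":[0,0,0]}]' 40
```

```text
case [580.8  73.4]
cone [ 566.8 -120.6]
ringbox [ 463.6 -329.7]
compact [ 590.  -294.4]
pillbox [599.6 292.2]
cuff [460.8 315. ]
bangle [536.2 416.9]
loupe [ 533.6 -411.4]
scent [747.7 -49.8]
clock: 1.1
tcp_pos: [0.1844, 0.5443, 0.197]
orientation: [0.0, 0.707, 0.708, -0.0]
wrist_force: [0.0, -0.6, -0.4]
finger_gap: 0.0849
```

```bash
python3 -m pendant '[{"fingers":85,"delta_pos":[-28,34,5],"angular":[0,0,0]},{"fingers":85,"delta_pos":[-28,34,5],"angular":[0,0,0]},{"fingers":85,"delta_pos":[-28,34,5],"angular":[0,0,0]},{"fingers":85,"delta_pos":[-28,34,5],"angular":[0,0,0]},{"fingers":85,"delta_pos":[-28,34,5],"angular":[0,0,0]},{"fingers":85,"delta_pos":[-28,34,5],"angular":[0,0,0]},{"fingers":85,"delta_pos":[-28,34,5],"angular":[0,0,0]},{"fingers":85,"delta_pos":[-33,38,5],"angular":[0,0,0]},{"fingers":85,"delta_pos":[0,0,0],"angular":[0,0,0]},{"fingers":85,"delta_pos":[0,0,0],"angular":[0,0,0]}]'
cat > look.py <<'E'
import sys
from h import *
s=env.get_state();P=env.camera_params("wrist");im=env.read_camera("wrist")
cv2.imwrite(f"pics/{sys.argv[1]}.png",im);np.save(f"pics/{sys.argv[1]}.npy",P)
V=P["view"];print(np.round(s["tcp_pos"]*1e3,1),"cam",np.round(-V[:3,:3].T@V[:3,3]*1e3))
E
python3 look.py w1
```

```text
clock: 2.1
tcp_pos: [0.4611, 0.3154, 0.157]
orientation: [-0.0, 0.707, 0.708, -0.001]
wrist_force: [-0.1, -0.1, -0.9]
finger_gap: 0.085
[461.1 315.4 157. ] cam [462. 389. 334.]
```

View pics/w1.png

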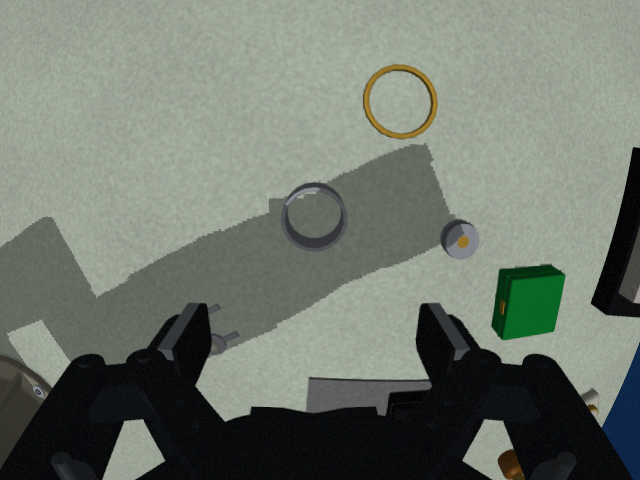

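The cuff is at (314,217), the pillbox at (460,240) and the bangle at (400,101), well clear. I'll cast these rays.

```bash
python3 - <<'E'
from h import *
P=np.load("pics/w1.npy",allow_pickle=True).item()
print("cuff",plane(P,[(314,217)],.016,True)*1e3,"ext top rim l/r, bottom",plane(P,[(281,217),(347,217),(314,250)],.032,True)*1e3)
print("pill",plane(P,[(461,240)],.010,True)*1e3,"bangle",plane(P,[(400,101)],.004,True)*1e3,"tcp px",proj(P,np.r_[env.get_state()["tcp_pos"]],True))
E
```

```text
cuff [[462.33741522 315.28280979]] ext top rim l/r, bottom [[434.78118295 318.99621157]
 [489.87267603 319.06845998]
 [462.36692488 290.09056762]]
pill [[603.38490889 292.73955633]] bangle [[538.29220776 419.12306035]] tcp px [310.17058122 277.35675583]
```

```bash
python3 -m pendant '[{"fingers":85,"delta_pos":[0,1,40],"angular":[0,0,0]},{"fingers":85,"delta_pos":[0,0,40],"angular":[0,0,0]},{"fingers":85,"delta_pos":[0,0,40],"angular":[0,0,0]},{"fingers":85,"delta_pos":[0,0,25],"angular":[0,0,0]},{"fingers":85,"delta_pos":[0,0,8],"angular":[0,0,0]},{"fingers":50,"delta_pos":[0,0,0],"angular":[0,0,0]},{"fingers":50,"delta_pos":[0,0,0],"angular":[0,0,0]},{"fingers":50,"delta_pos":[0,0,0],"angular":[0,0,0]},{"fingers":50,"delta_pos":[0,0,0],"angular":[0,0,0]},{"fingers":50,"delta_pos":[0,0,0],"angular":[0,0,0]},{"fingers":50,"delta_pos":[0,0,0],"angular":[0,0,0]}]' 40
```

```text
clock: 3.25
tcp_pos: [0.462, 0.3166, 0.0051]
orientation: [0.0, 0.706, 0.708, 0.0]
wrist_force: [0.8, -0.1, 0.6]
finger_gap: 0.0501
```

```bash
python3 look.py w2
```

```text
[462.  316.6   5.1] cam [463. 390. 182.]
```

View pics/w2.png

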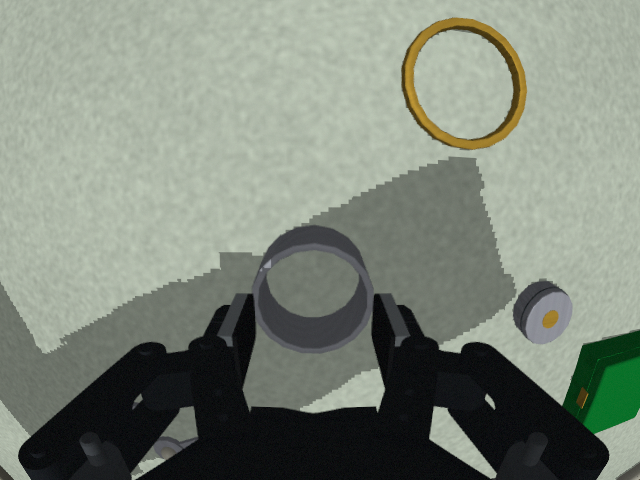

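The jaws sit either side of the cuff rim at (313,298), but the gap reached its commanded value. I'll close further.

```bash
python3 -m pendant '[{"fingers":30,"delta_pos":[0,0,0],"angular":[0,0,0]},{"fingers":30,"delta_pos":[0,0,0],"angular":[0,0,0]},{"fingers":30,"delta_pos":[0,0,0],"angular":[0,0,0]}]' 40; python3 look.py w3
```

```text
clock: 3.6
tcp_pos: [0.4616, 0.3165, 0.0045]
orientation: [-0.0, 0.706, 0.708, -0.0]
wrist_force: [0.1, -0.9, 0.5]
finger_gap: 0.0299
[461.6 316.5   4.5] cam [462. 390. 181.]
```

View pics/w3.png

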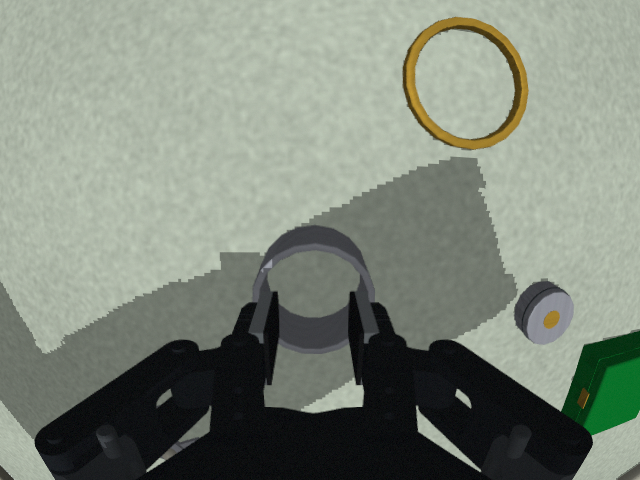

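```bash
python3 - <<'E'
from h import *
P=np.load("pics/w3.npy",allow_pickle=True).item()
print("rim at z32",plane(P,[(253,298),(374,298),(313,246),(313,352)],.032,True)*1e3)
for z in(.0045,.02,.035,.05):print(z,proj(P,[.4616,.3165,z],True),plane(P,[(273,292),(355,292)],z,True).round(4))
E
```

```text
rim at z32 [[435.44525095 318.31280886]
 [489.58130439 318.38321212]
 [462.26561275 342.76766306]
 [462.31683886 289.78501913]]
0.0045 [311.70422429 278.68882507] [[0.4413 0.3088]
 [0.4843 0.3089]]
0.02 [311.56773225 291.13545428] [[0.4432 0.3159]
 [0.4823 0.316 ]]
0.035 [311.41424635 305.22562976] [[0.445  0.3228]
 [0.4805 0.3228]]
0.05 [311.23478302 321.83001712] [[0.4467 0.3296]
 [0.4786 0.3297]]
```

The jaws closed to 30 mm without contact and hide the rim. From the picture the fingertips look to be about 45 mm up, while the TCP reads 4.5 mm. I'll check from the side with the scene camera.

```bash
python3 - <<'E'
from h import *
P=env.camera_params("scene");im=env.read_camera("scene")
for z in(.0045,.03,.045):print(z,proj(P,[.4616,.3165,z]))
u,v=proj(P,[.4616,.3165,.03]).astype(int)
cv2.imwrite("pics/s2.png",cv2.resize(im[v-70:v+50,u-80:u+80],(800,600),interpolation=cv2.INTER_CUBIC));print(u-80,v-70)
E
```

```text
0.0045 [471.07059381 317.80965831]
0.03 [474.73663161 311.46400978]
0.045 [476.97844054 307.58359928]
394 241
```

View pics/s2.png

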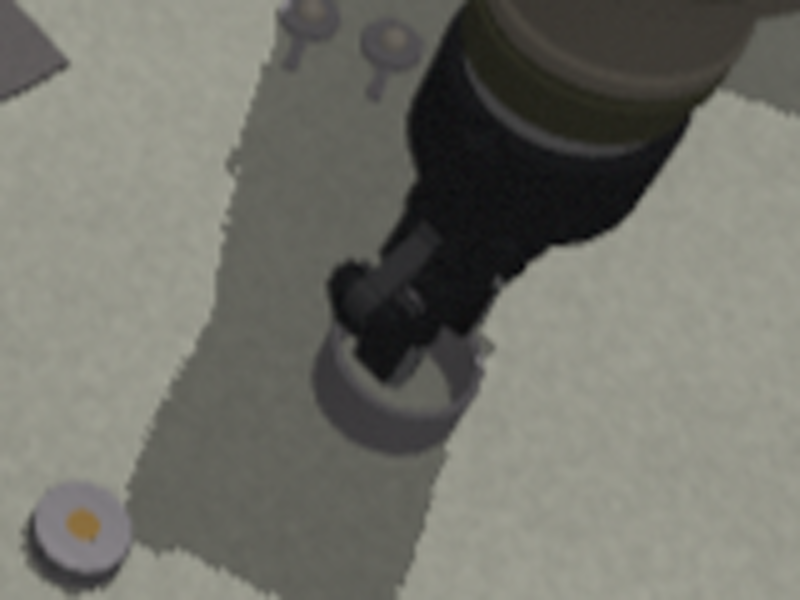

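The scene crop shows the fingertips at about (472,316), above the cuff rim. They really are about 35–40 mm higher than the TCP reading says. I'll open, go down about 28 mm in small steps while watching the force, and try again.

```bash
python3 -m pendant '[{"fingers":85,"delta_pos":[0,0,0],"angular":[0,0,0]},{"fingers":85,"delta_pos":[0,0,0],"angular":[0,0,0]},{"fingers":85,"delta_pos":[0,0,0],"angular":[0,0,0]},{"fingers":85,"delta_pos":[0,0,0],"angular":[0,0,0]},{"fingers":85,"delta_pos":[0,0,7],"angular":[0,0,0]},{"fingers":85,"delta_pos":[0,0,7],"angular":[0,0,0]},{"fingers":85,"delta_pos":[0,0,0],"angular":[0,0,0]}]' 40
python3 -m pendant '[{"fingers":85,"delta_pos":[0,0,6],"angular":[0,0,0]},{"fingers":85,"delta_pos":[0,0,6],"angular":[0,0,0]},{"fingers":85,"delta_pos":[0,0,0],"angular":[0,0,0]}]' 40
```

```text
clock: 4.4
tcp_pos: [0.4605, 0.316, -0.0109]
orientation: [-0.0, 0.706, 0.708, -0.001]
wrist_force: [0.8, -0.7, 0.2]
finger_gap: 0.0851
clock: 4.7
tcp_pos: [0.4609, 0.3162, -0.0225]
orientation: [-0.0, 0.706, 0.708, -0.001]
wrist_force: [-0.9, 0.3, 0.5]
finger_gap: 0.0852
```

No force with the TCP reading −22 mm, so the reading is offset. I'll close now.

```bash
python3 -m pendant '[{"fingers":45,"delta_pos":[0,0,0],"angular":[0,0,0]},{"fingers":45,"delta_pos":[0,0,0],"angular":[0,0,0]},{"fingers":45,"delta_pos":[0,0,0],"angular":[0,0,0]},{"fingers":45,"delta_pos":[0,0,0],"angular":[0,0,0]},{"fingers":45,"delta_pos":[0,0,0],"angular":[0,0,0]}]' 40; python3 look.py w4
```

```text
clock: 5.2
tcp_pos: [0.4622, 0.3168, -0.0209]
orientation: [0.0, 0.706, 0.708, 0.001]
wrist_force: [-0.7, -0.0, 3.7]
finger_gap: 0.0541
[462.2 316.8 -20.9] cam [463. 390. 156.]
```

View pics/w4.png

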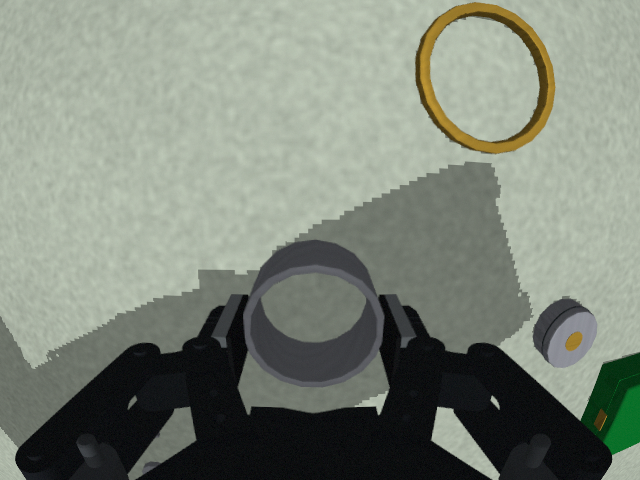

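The cuff is held at 54 mm opening. I'll lift and carry it.

```bash
python3 -m pendant '[{"fingers":45,"delta_pos":[0,0,-30],"angular":[0,0,0]},{"fingers":45,"delta_pos":[0,0,-40],"angular":[0,0,0]},{"fingers":45,"delta_pos":[0,0,-40],"angular":[0,0,0]},{"fingers":45,"delta_pos":[-40,2,0],"angular":[0,0,0]},{"fingers":45,"delta_pos":[-40,2,0],"angular":[0,0,0]},{"fingers":45,"delta_pos":[-40,2,0],"angular":[0,0,0]},{"fingers":45,"delta_pos":[-40,2,0],"angular":[0,0,0]},{"fingers":45,"delta_pos":[-40,2,0],"angular":[0,0,0]},{"fingers":45,"delta_pos":[-40,2,0],"angular":[0,0,0]},{"fingers":45,"delta_pos":[-40,2,0],"angular":[0,0,0]},{"fingers":45,"delta_pos":[-40,2,0],"angular":[0,0,0]},{"fingers":45,"delta_pos":[-40,2,0],"angular":[0,0,0]}]' 40
python3 -m pendant '[{"fingers":45,"delta_pos":[-40,1,0],"angular":[0,0,0]},{"fingers":45,"delta_pos":[-31,0,0],"angular":[0,0,0]},{"fingers":45,"delta_pos":[0,0,0],"angular":[0,0,0]},{"fingers":45,"delta_pos":[0,0,0],"angular":[0,0,0]}]' 40;  python3 look.py w5
```

```text
clock: 6.45
tcp_pos: [0.4799, -0.045, 0.0883]
orientation: [-0.0, 0.706, 0.708, -0.0]
wrist_force: [0.4, 0.1, -0.1]
finger_gap: 0.0536
clock: 6.85
tcp_pos: [0.481, -0.1148, 0.0881]
orientation: [-0.001, 0.707, 0.707, -0.0]
wrist_force: [0.4, 0.1, -0.9]
finger_gap: 0.0542
[ 481.  -114.8   88.1] cam [482. -42. 265.]
```

View pics/w5.png

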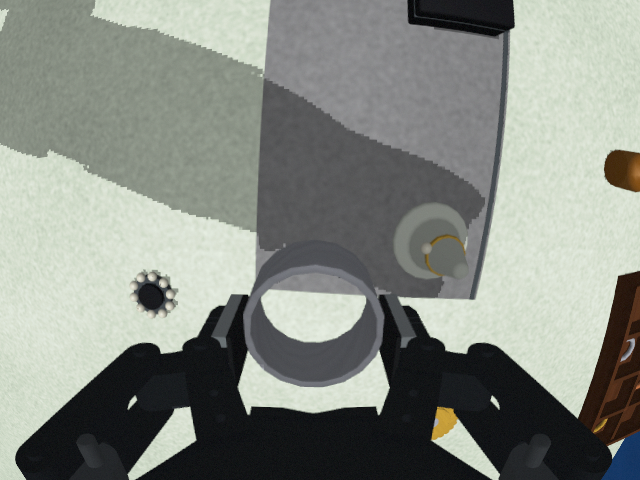

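The cuff is held level with its rim at (314,326). The cone base is at (430,241), and the board's right edge is visible near row 292.

```bash
python3 - <<'E'
from h import *
P=np.load("pics/w5.npy",allow_pickle=True).item()
print("cone",plane(P,[(430,241)],.010,True)*1e3,"board right corners",plane(P,[(474,299),(257,289)],.004,True)*1e3,"rim",plane(P,[(314,326)],.141,True)*1e3)
E
```

```text
cone [[ 568.12003485 -117.94969048]] board right corners [[ 615.18014622 -170.01501601]
 [ 438.17797092 -158.44153539]] rim [[ 482.12334652 -112.56834364]]
```

```bash
python3 -m pendant '[{"fingers":45,"delta_pos":[0,-2,40],"angular":[0,0,0]},{"fingers":45,"delta_pos":[0,0,40],"angular":[0,0,0]},{"fingers":45,"delta_pos":[0,0,16],"angular":[0,0,0]},{"fingers":45,"delta_pos":[0,0,5],"angular":[0,0,0]},{"fingers":45,"delta_pos":[0,0,2],"angular":[0,0,0]},{"fingers":45,"delta_pos":[0,0,0],"angular":[0,0,0]}]' 40
python3 -m pendant '[{"fingers":45,"delta_pos":[0,0,1],"angular":[0,0,0]},{"fingers":60,"delta_pos":[0,0,0],"angular":[0,0,0]},{"fingers":68,"delta_pos":[0,0,0],"angular":[0,0,0]},{"fingers":68,"delta_pos":[0,0,0],"angular":[0,0,0]},{"fingers":68,"delta_pos":[0,0,-25],"angular":[0,0,0]},{"fingers":68,"delta_pos":[0,0,-40],"angular":[0,0,0]},{"fingers":85,"delta_pos":[0,0,-40],"angular":[0,0,0]},{"fingers":85,"delta_pos":[0,0,-40],"angular":[0,0,0]},{"fingers":85,"delta_pos":[0,0,0],"angular":[0,0,0]}]' 40
```

```text
clock: 7.5
tcp_pos: [0.4803, -0.1141, -0.0137]
orientation: [0.001, 0.706, 0.708, 0.0]
wrist_force: [-0.9, -0.2, -0.5]
finger_gap: 0.0537
clock: 8.4
tcp_pos: [0.4832, -0.116, 0.1354]
orientation: [0.005, 0.706, 0.708, 0.002]
wrist_force: [0.5, -0.1, -0.4]
finger_gap: 0.0851
```

```bash
python3 -m pendant '[{"fingers":85,"delta_pos":[-36,22,0],"angular":[0,0,0]},{"fingers":85,"delta_pos":[-36,22,0],"angular":[0,0,0]},{"fingers":85,"delta_pos":[-36,22,0],"angular":[0,0,0]},{"fingers":85,"delta_pos":[-36,22,0],"angular":[0,0,0]},{"fingers":85,"delta_pos":[-36,22,0],"angular":[0,0,0]},{"fingers":85,"delta_pos":[0,0,0],"angular":[0,0,0]},{"fingers":85,"delta_pos":[0,0,0],"angular":[0,0,0]}]' 40
python3 look.py w6; python3 - <<'E'
from h import *
P=np.load("pics/w6.npy",allow_pickle=True).item();im=cv2.imread("pics/w6.png")
h=cv2.cvtColor(im,cv2.COLOR_BGR2HSV)
m=((h[...,1]>110)&(h[...,2]>60)&(abs(h[...,0].astype(int)-22)<12)).astype(np.uint8)
cs,_=cv2.findContours(m,cv2.RETR_EXTERNAL,cv2.CHAIN_APPROX_NONE)
for c in sorted(cs,key=cv2.contourArea)[-4:]:
    (e,r)=cv2.minEnclosingCircle(c);print(cv2.contourArea(c),np.round(e),r,plane(P,[e,(e[0]-r,e[1]),(e[0]+r,e[1])],.012,True)*1e3)
# tips visible: dark pad corner
E
```

```text
clock: 9.1
tcp_pos: [0.5893, -0.2947, 0.1278]
orientation: [-0.001, 0.707, 0.707, -0.0]
wrist_force: [0.4, 1.0, 0.2]
finger_gap: 0.085
[ 589.3 -294.7  127.8] cam [ 590. -222.  305.]
420.0 [603. 231.] 17.74555206298828 [[ 888.05684671 -298.18919484]
 [ 860.98007201 -298.55622613]
 [ 917.77908092 -297.7677737 ]]
546.0 [602. 115.] 25.005098342895508 [[ 869.3658389  -181.58277665]
 [ 834.68221102 -186.8666841 ]
 [ 908.70935716 -175.17297968]]
549.5 [560. 290.] 20.42679786682129 [[ 842.56842811 -360.97416716]
 [ 814.79290738 -359.45601493]
 [ 872.97857315 -362.75332394]]
3537.0 [316. 223.] 34.846435546875 [[ 592.23706316 -293.36040071]
 [ 563.92619962 -293.33325308]
 [ 620.57810161 -293.29361803]]
```

View pics/w6.png

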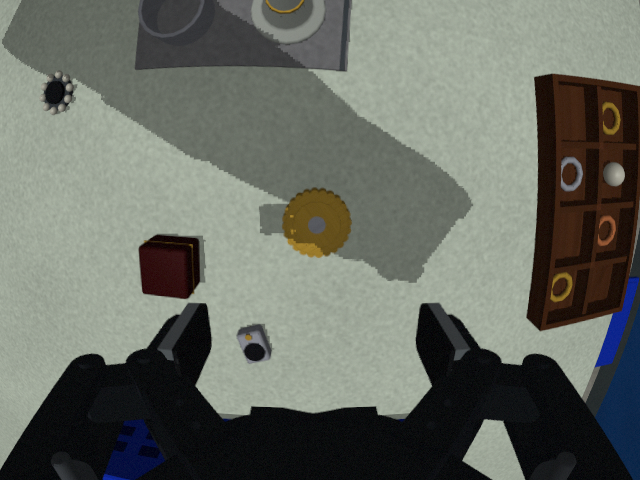

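The compact is at (316,223), which casts to (592,-293), 56.6 mm across as given. The ring box is at (168,268) and the loupe at (255,343). Next I'll estimate the true fingertip height from the pad corners in this view and in w4.

```bash
python3 - <<'E'
from h import *
for f,prs,t in(("w6",[(208,305),(421,305)],127.8),("w3",[(277,292),(351,292)],4.5),("w4",[(247,295),(382,295)],-20.9)):
    P=np.load(f"pics/{f}.npy",allow_pickle=True).item()
    for d in(0,10,20,30,40,50,60):
        q=plane(P,prs,(t+d)/1e3,True)*1e3;print(f,d,"sep",round(q[1,0]-q[0,0],1),"y",q[:,1].round(1))
E
```

```text
w6 0 sep 116.1 y [-310.9 -310.8]
w6 10 sep 109.6 y [-305.8 -305.8]
w6 20 sep 103.0 y [-300.8 -300.8]
w6 30 sep 96.4 y [-295.8 -295.7]
w6 40 sep 89.9 y [-290.7 -290.7]
w6 50 sep 83.3 y [-285.7 -285.6]
w6 60 sep 76.7 y [-280.7 -280.6]
w3 0 sep 38.7 y [308.9 308.9]
w3 10 sep 36.5 y [313.4 313.5]
w3 20 sep 34.3 y [318. 318.]
w3 30 sep 32.1 y [322.6 322.6]
w3 40 sep 30.0 y [327.1 327.2]
w3 50 sep 27.8 y [331.7 331.8]
w3 60 sep 25.6 y [336.3 336.3]
w4 0 sep 71.5 y [307.2 307.2]
w4 10 sep 67.4 y [311.9 311.9]
w4 20 sep 63.4 y [316.5 316.6]
w4 30 sep 59.3 y [321.2 321.3]
w4 40 sep 55.3 y [325.9 325.9]
w4 50 sep 51.3 y [330.6 330.6]
w4 60 sep 47.2 y [335.3 335.3]
```

Tip height is the reading plus about 47 mm open, and plus about 42 mm at 56 mm gap. I'll descend to a reading of about −36, watching the force.

```bash
python3 -m pendant '[{"fingers":85,"delta_pos":[1,2,40],"angular":[0,0,0]},{"fingers":85,"delta_pos":[0,0,40],"angular":[0,0,0]},{"fingers":85,"delta_pos":[0,0,40],"angular":[0,0,0]},{"fingers":85,"delta_pos":[0,0,30],"angular":[0,0,0]},{"fingers":85,"delta_pos":[0,0,8],"angular":[0,0,0]},{"fingers":85,"delta_pos":[0,0,0],"angular":[0,0,0]}]' 40
python3 -m pendant '[{"fingers":85,"delta_pos":[0,0,3],"angular":[0,0,0]},{"fingers":85,"delta_pos":[0,0,3],"angular":[0,0,0]},{"fingers":62,"delta_pos":[0,0,0],"angular":[0,0,0]},{"fingers":62,"delta_pos":[0,0,0],"angular":[0,0,0]},{"fingers":62,"delta_pos":[0,0,0],"angular":[0,0,0]},{"fingers":62,"delta_pos":[0,0,0],"angular":[0,0,0]}]' 40
```

```text
clock: 9.75
tcp_pos: [0.5905, -0.2914, -0.0291]
orientation: [-0.001, 0.706, 0.708, -0.0]
wrist_force: [0.5, -0.6, 0.6]
finger_gap: 0.0848
clock: 10.35
tcp_pos: [0.592, -0.2934, -0.0342]
orientation: [0.0, 0.706, 0.708, 0.0]
wrist_force: [-0.3, 0.3, -0.1]
finger_gap: 0.0621
```

```bash
python3 -m pendant '[{"fingers":62,"delta_pos":[0,0,2],"angular":[0,0,0]},{"fingers":45,"delta_pos":[0,0,0],"angular":[0,0,0]},{"fingers":45,"delta_pos":[0,0,0],"angular":[0,0,0]},{"fingers":45,"delta_pos":[0,0,0],"angular":[0,0,0]},{"fingers":45,"delta_pos":[0,0,0],"angular":[0,0,0]}]' 40
```

```text
clock: 10.85
tcp_pos: [0.5919, -0.2933, -0.0364]
orientation: [0.0, 0.706, 0.708, 0.0]
wrist_force: [-0.3, 0.4, 0.7]
finger_gap: 0.0546
```

Gripped at 54.6 mm. I'll lift and carry it to the midpoint, with the underside about 110 mm up so it clears the cone tip.

```bash
python3 -m pendant '[{"fingers":45,"delta_pos":[0,0,-30],"angular":[0,0,0]},{"fingers":45,"delta_pos":[0,0,-40],"angular":[0,0,0]},{"fingers":45,"delta_pos":[0,0,-40],"angular":[0,0,0]},{"fingers":45,"delta_pos":[38,-2,0],"angular":[0,0,0]},{"fingers":45,"delta_pos":[38,-2,0],"angular":[0,0,0]},{"fingers":45,"delta_pos":[38,-2,0],"angular":[0,0,0]},{"fingers":45,"delta_pos":[38,-2,0],"angular":[0,0,0]},{"fingers":45,"delta_pos":[38,-3,0],"angular":[0,0,0]},{"fingers":45,"delta_pos":[38,-3,0],"angular":[0,0,0]},{"fingers":45,"delta_pos":[43,-3,0],"angular":[0,0,0]},{"fingers":45,"delta_pos":[0,0,0],"angular":[0,0,0]},{"fingers":45,"delta_pos":[0,0,0],"angular":[0,0,0]}]' 40;  python3 look.py w7
```

```text
clock: 12.05
tcp_pos: [0.5739, -0.0212, 0.0733]
orientation: [-0.0, 0.706, 0.709, -0.0]
wrist_force: [-0.1, 0.9, -0.4]
finger_gap: 0.0543
[573.9 -21.2  73.3] cam [575.  52. 250.]
```

View pics/w7.png

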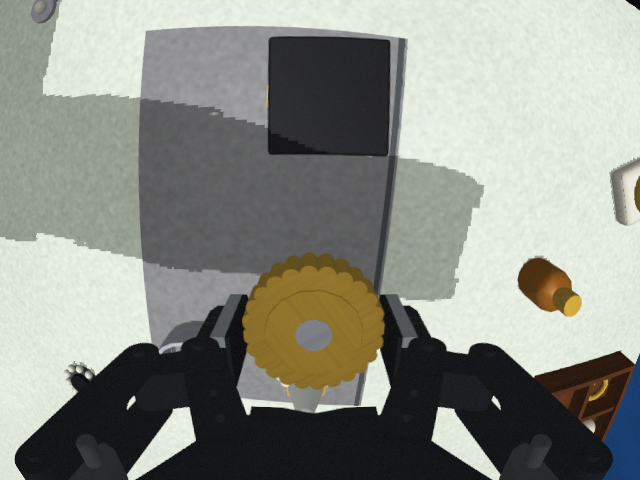

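The compact is held level at (314,327), its upper edge just below the case face, corners (269,38), (391,41), (389,155), (270,154). I'll cast the case corners and the held compact.

```bash
python3 - <<'E'
from h import *
P=np.load("pics/w7.npy",allow_pickle=True).item()
q=plane(P,[(269,38),(391,41),(389,155),(270,154)],.036,True)*1e3
print(q.round(1),q.mean(0));print("compact",plane(P,[(314,328)],.128,True)*1e3)
e=plane(P,[(406,40),(360,404),(147,31)],.004,True)*1e3;print("board corners",e.round(1))
E
```

```text
[[549.  108.3]
 [618.8 107.9]
 [618.3  40.1]
 [549.6  39.9]] [583.95409969  74.04409676]
compact [[575.03546272 -18.6918898 ]]
board corners [[ 635.7  117.8]
 [ 615.7 -168.9]
 [ 458.   131. ]]
```

The midpoint comes to (575,-22.5), so I'll shift −2 in y and lower it.

```bash
python3 -m pendant '[{"fingers":45,"delta_pos":[-2,1,40],"angular":[0,0,0]},{"fingers":45,"delta_pos":[0,0,40],"angular":[0,0,0]},{"fingers":45,"delta_pos":[0,0,17],"angular":[0,0,0]},{"fingers":45,"delta_pos":[0,0,5],"angular":[0,0,0]},{"fingers":45,"delta_pos":[0,0,2],"angular":[0,0,0]},{"fingers":45,"delta_pos":[0,0,0],"angular":[0,0,0]}]' 40
python3 -m pendant '[{"fingers":45,"delta_pos":[0,0,1],"angular":[0,0,0]},{"fingers":60,"delta_pos":[0,0,0],"angular":[0,0,0]},{"fingers":70,"delta_pos":[0,0,0],"angular":[0,0,0]},{"fingers":70,"delta_pos":[0,0,0],"angular":[0,0,0]},{"fingers":70,"delta_pos":[0,0,-25],"angular":[0,0,0]},{"fingers":70,"delta_pos":[0,0,-40],"angular":[0,0,0]},{"fingers":85,"delta_pos":[0,0,-40],"angular":[0,0,0]},{"fingers":85,"delta_pos":[0,0,-40],"angular":[0,0,0]},{"fingers":85,"delta_pos":[0,0,0],"angular":[0,0,0]},{"fingers":85,"delta_pos":[0,0,0],"angular":[0,0,0]}]' 40
```

```text
clock: 12.7
tcp_pos: [0.5764, -0.0252, -0.0296]
orientation: [0.001, 0.707, 0.707, 0.0]
wrist_force: [-0.2, -0.3, -1.2]
finger_gap: 0.0545
clock: 13.7
tcp_pos: [0.5764, -0.0243, 0.1151]
orientation: [0.001, 0.706, 0.708, 0.001]
wrist_force: [0.7, -0.3, -0.6]
finger_gap: 0.085
```

```bash
python3 look.py w8; python3 - <<'E'
from h import *
P=np.load("pics/w8.npy",allow_pickle=True).item();im=cv2.imread("pics/w8.png")
h=cv2.cvtColor(im,cv2.COLOR_BGR2HSV)
m=((h[...,1]>110)&(h[...,2]>60)&(abs(h[...,0].astype(int)-22)<12)).astype(np.uint8)
cs,_=cv2.findContours(m,cv2.RETR_EXTERNAL,cv2.CHAIN_APPROX_NONE)
c=max(cs,key=cv2.contourArea);e,r=cv2.minEnclosingCircle(c);print(e,r,plane(P,[e,(e[0]-r,e[1]),(e[0]+r,e[1])],.016,True)*1e3)
E
python3 -m pendant '[{"fingers":85,"delta_pos":[39,3,0],"angular":[0,0,0]},{"fingers":85,"delta_pos":[39,3,0],"angular":[0,0,0]},{"fingers":85,"delta_pos":[39,3,0],"angular":[0,0,0]},{"fingers":85,"delta_pos":[39,3,0],"angular":[0,0,0]},{"fingers":85,"delta_pos":[39,3,0],"angular":[0,0,0]},{"fingers":85,"delta_pos":[39,3,0],"angular":[0,0,0]},{"fingers":85,"delta_pos":[39,3,0],"angular":[0,0,0]},{"fingers":85,"delta_pos":[44,4,0],"angular":[0,0,0]},{"fingers":85,"delta_pos":[0,0,0],"angular":[0,0,0]},{"fingers":85,"delta_pos":[0,0,0],"angular":[0,0,0]}]' 40;  python3 look.py w9
```

```text
[576.4 -24.3 115.1] cam [577.  49. 292.]
(312.59912109375, 229.5458526611328) 36.91230773925781 [[577.0112654  -24.6480519 ]
 [548.5762743  -24.63371864]
 [605.45497318 -24.59863152]]
clock: 14.75
tcp_pos: [0.5981, 0.2934, 0.1111]
orientation: [-0.001, 0.706, 0.709, -0.002]
wrist_force: [0.7, -0.1, 0.4]
finger_gap: 0.0848
[598.1 293.4 111.1] cam [599. 367. 288.]
```

View pics/w9.png

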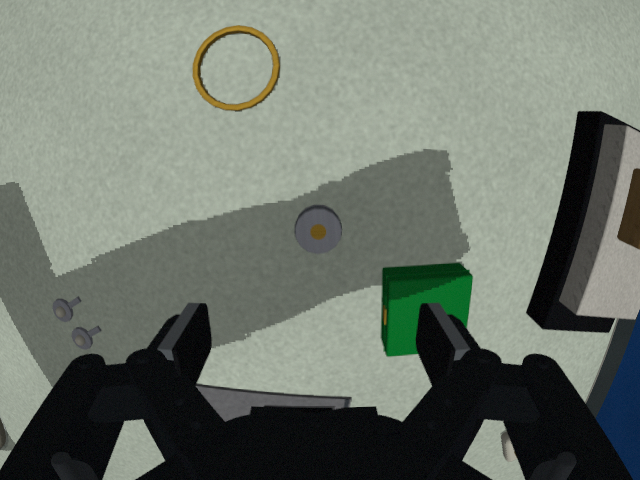

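Compact placed at (577,-24.6), about 2 mm off the midpoint. The pillbox is at (318,230). The green box's nearest corner is (384,268), so I'll check clearance.

```bash
python3 - <<'E'
from h import *
P=np.load("pics/w9.npy",allow_pickle=True).item()
print("pill",plane(P,[(318,231),(295,229),(342,229)],.015,True)*1e3,"green",plane(P,[(384,268),(383,268)],.032,True)*1e3)
E
```

```text
pill [[602.15000333 292.66168882]
 [584.6602249  294.16246935]
 [620.39955503 294.33996268]] green [[651.38477602 269.0811674 ]
 [650.62216577 269.08452768]]
```

```bash
python3 -m pendant '[{"fingers":58,"delta_pos":[0,4,40],"angular":[0,0,0]},{"fingers":58,"delta_pos":[0,0,40],"angular":[0,0,0]},{"fingers":58,"delta_pos":[0,0,35],"angular":[0,0,0]},{"fingers":58,"delta_pos":[0,0,15],"angular":[0,0,0]},{"fingers":58,"delta_pos":[0,0,8],"angular":[0,0,0]},{"fingers":58,"delta_pos":[0,0,0],"angular":[0,0,0]}]' 40
python3 -m pendant '[{"fingers":58,"delta_pos":[0,0,4],"angular":[0,0,0]},{"fingers":58,"delta_pos":[0,0,3],"angular":[0,0,0]},{"fingers":42,"delta_pos":[0,0,0],"angular":[0,0,0]},{"fingers":25,"delta_pos":[0,0,0],"angular":[0,0,0]},{"fingers":25,"delta_pos":[0,0,0],"angular":[0,0,0]},{"fingers":25,"delta_pos":[0,0,0],"angular":[0,0,0]},{"fingers":25,"delta_pos":[0,0,0],"angular":[0,0,0]}]' 40
```

```text
clock: 15.4
tcp_pos: [0.6036, 0.2919, -0.0247]
orientation: [-0.0, 0.707, 0.707, -0.0]
wrist_force: [-0.8, -0.4, -0.0]
finger_gap: 0.0582
clock: 16.1
tcp_pos: [0.6044, 0.2932, -0.0304]
orientation: [0.0, 0.706, 0.708, 0.001]
wrist_force: [-0.7, -0.9, 6.4]
finger_gap: 0.0344
```

Gripped at 34.4 mm. I'll lift and carry it to the compact.

```bash
python3 -m pendant '[{"fingers":25,"delta_pos":[0,0,-30],"angular":[0,0,0]},{"fingers":25,"delta_pos":[0,0,-40],"angular":[0,0,0]},{"fingers":25,"delta_pos":[0,0,-40],"angular":[0,0,0]},{"fingers":25,"delta_pos":[-40,-3,0],"angular":[0,0,0]},{"fingers":25,"delta_pos":[-40,-3,0],"angular":[0,0,0]},{"fingers":25,"delta_pos":[-40,-3,0],"angular":[0,0,0]},{"fingers":25,"delta_pos":[-40,-3,0],"angular":[0,0,0]},{"fingers":25,"delta_pos":[-40,-3,0],"angular":[0,0,0]},{"fingers":25,"delta_pos":[-40,-4,0],"angular":[0,0,0]},{"fingers":25,"delta_pos":[-40,-4,0],"angular":[0,0,0]},{"fingers":25,"delta_pos":[-37,-3,0],"angular":[0,0,0]},{"fingers":25,"delta_pos":[0,0,0],"angular":[0,0,0]}]' 40; python3 -m pendant '[{"fingers":25,"delta_pos":[0,0,0],"angular":[0,0,0]}]' ; python3 look.py w10
```

```text
clock: 17.3
tcp_pos: [0.5779, -0.0285, 0.0783]
orientation: [0.0, 0.708, 0.706, -0.001]
wrist_force: [-0.3, 1.1, 0.2]
finger_gap: 0.0341
clock: 17.4
tcp_pos: [0.578, -0.0249, 0.0783]
orientation: [-0.0, 0.707, 0.707, 0.0]
wrist_force: [0.6, 0.0, -0.9]
finger_gap: 0.0341
[578.  -24.9  78.3] cam [579.  48. 255.]
```

View pics/w10.png

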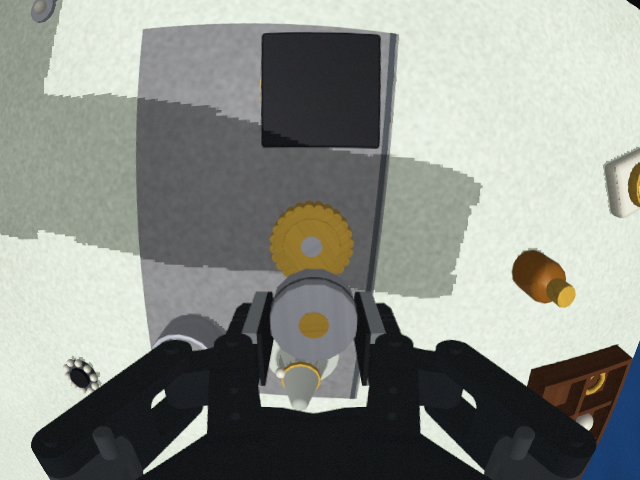

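The pillbox is held level at (313,325), with the compact's centre dot below it at (311,246).

```bash
python3 - <<'E'
from h import *
P=np.load("pics/w10.npy",allow_pickle=True).item()
print("pill",plane(P,[(313.5,325)],.127,True)*1e3,"compact",plane(P,[(311.5,246)],.022,True)*1e3)
E
python3 -m pendant '[{"fingers":25,"delta_pos":[0,-1,40],"angular":[0,0,0]},{"fingers":25,"delta_pos":[0,0,30],"angular":[0,0,0]},{"fingers":25,"delta_pos":[0,0,8],"angular":[0,0,0]},{"fingers":25,"delta_pos":[0,0,4],"angular":[0,0,0]},{"fingers":25,"delta_pos":[0,0,0],"angular":[0,0,0]},{"fingers":25,"delta_pos":[0,0,0],"angular":[0,0,0]}]'
```

```text
pill [[578.91504329 -24.56556122]] compact [[577.58900115 -24.93470808]]
clock: 18.05
tcp_pos: [0.5787, -0.024, -0.002]
orientation: [0.001, 0.706, 0.708, 0.001]
wrist_force: [0.4, -0.4, -0.7]
finger_gap: 0.0344
```

```bash
python3 -m pendant '[{"fingers":25,"delta_pos":[0,0,3],"angular":[0,0,0]},{"fingers":25,"delta_pos":[0,0,2],"angular":[0,0,0]},{"fingers":25,"delta_pos":[0,0,0],"angular":[0,0,0]}]'
```

```text
clock: 18.35
tcp_pos: [0.5773, -0.0243, -0.0083]
orientation: [0.0, 0.706, 0.708, 0.0]
wrist_force: [0.3, -0.1, -0.6]
finger_gap: 0.0341
```

```bash
python3 -m pendant '[{"fingers":25,"delta_pos":[0,0,1],"angular":[0,0,0]},{"fingers":25,"delta_pos":[0,0,0],"angular":[0,0,0]}]'
python3 -m pendant '[{"fingers":38,"delta_pos":[0,0,0],"angular":[0,0,0]},{"fingers":48,"delta_pos":[0,0,0],"angular":[0,0,0]},{"fingers":48,"delta_pos":[0,0,0],"angular":[0,0,0]},{"fingers":48,"delta_pos":[0,0,-20],"angular":[0,0,0]},{"fingers":48,"delta_pos":[0,0,-40],"angular":[0,0,0]},{"fingers":85,"delta_pos":[0,0,-40],"angular":[0,0,0]},{"fingers":85,"delta_pos":[0,0,-20],"angular":[0,0,0]},{"fingers":85,"delta_pos":[0,0,0],"angular":[0,0,0]},{"fingers":85,"delta_pos":[0,0,0],"angular":[0,0,0]}]'; python3 look.py w11
python3 - <<'E'
import cv2;im=cv2.imread("pics/w11.png");cv2.imwrite("pics/w11c.png",im[0:400])
E
```

```text
clock: 18.55
tcp_pos: [0.5774, -0.0243, -0.0084]
orientation: [0.0, 0.706, 0.708, 0.0]
wrist_force: [-1.6, 0.6, 7.0]
finger_gap: 0.0341
clock: 19.45
tcp_pos: [0.5774, -0.0243, 0.1104]
orientation: [0.0, 0.706, 0.708, 0.0]
wrist_force: [-0.0, 0.1, -0.4]
finger_gap: 0.085
[577.4 -24.3 110.4] cam [578.  49. 287.]
```

View pics/w11c.png

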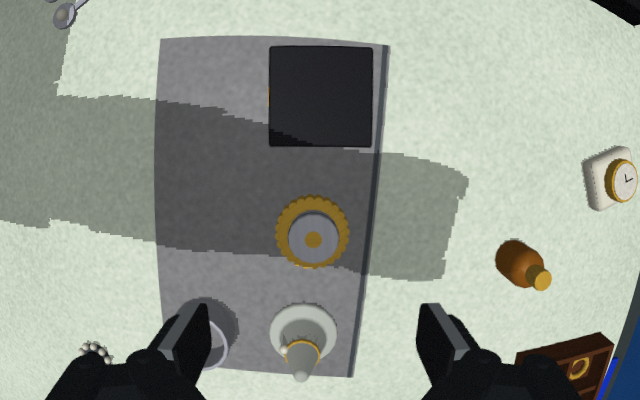

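The pillbox sits centred on the compact at (313,238), and the cuff stands in front of the cone. Now the ring box.

```bash
python3 -m pendant '[{"fingers":85,"delta_pos":[-38,-14,0],"angular":[0,0,0]},{"fingers":85,"delta_pos":[-38,-14,0],"angular":[0,0,0]},{"fingers":85,"delta_pos":[-38,-14,0],"angular":[0,0,0]},{"fingers":85,"delta_pos":[-38,-14,0],"angular":[0,0,0]},{"fingers":85,"delta_pos":[-38,-14,0],"angular":[0,0,0]},{"fingers":85,"delta_pos":[-38,-14,0],"angular":[0,0,0]},{"fingers":85,"delta_pos":[-38,-14,0],"angular":[0,0,0]},{"fingers":85,"delta_pos":[-40,-16,0],"angular":[0,0,0]},{"fingers":85,"delta_pos":[0,0,0],"angular":[0,0,0]},{"fingers":85,"delta_pos":[0,0,0],"angular":[0,0,0]}]'; python3 look.py w12
python3 - <<'E'
from h import *
P=np.load("pics/w12.npy",allow_pickle=True).item();im=cv2.imread("pics/w12.png")
h=cv2.cvtColor(im,cv2.COLOR_BGR2HSV).astype(int)
b,g,r=[im[...,i].astype(int) for i in range(3)]
m=((r-np.maximum(b,g)>12)&((h[...,0]<8)|(h[...,0]>170))).astype(np.uint8)
m=cv2.morphologyEx(m,cv2.MORPH_CLOSE,np.ones((7,7)))
cs,_=cv2.findContours(m,cv2.RETR_EXTERNAL,cv2.CHAIN_APPROX_NONE)
for c in sorted(cs,key=cv2.contourArea)[-3:]:
    q=cv2.boxPoints(cv2.minAreaRect(c));print(cv2.contourArea(c),q.round().tolist(),(plane(P,q,.038,True)*1e3).round().tolist())
cv2.imwrite("pics/w12c.png",cv2.resize(im[120:340,200:440],(720,660)[0:2],interpolation=cv2.INTER_CUBIC)[:600])
E
```

```text
clock: 20.5
tcp_pos: [0.4624, -0.3304, 0.1085]
orientation: [-0.002, 0.707, 0.707, 0.0]
wrist_force: [1.0, 1.1, -0.9]
finger_gap: 0.0852
[ 462.4 -330.4  108.5] cam [ 464. -258.  285.]
0.0 [[639.0, 79.0], [639.0, 79.0], [639.0, 78.0], [639.0, 78.0]] [[750.0, -182.0], [750.0, -182.0], [750.0, -182.0], [750.0, -182.0]]
418.0 [[626.0, 289.0], [639.0, 189.0], [651.0, 190.0], [638.0, 291.0]] [[770.0, -380.0], [758.0, -282.0], [778.0, -282.0], [792.0, -383.0]]
3847.5 [[285.0, 263.0], [290.0, 197.0], [351.0, 201.0], [347.0, 268.0]] [[443.0, -348.0], [447.0, -300.0], [489.0, -303.0], [487.0, -351.0]]
```

View pics/w12c.png

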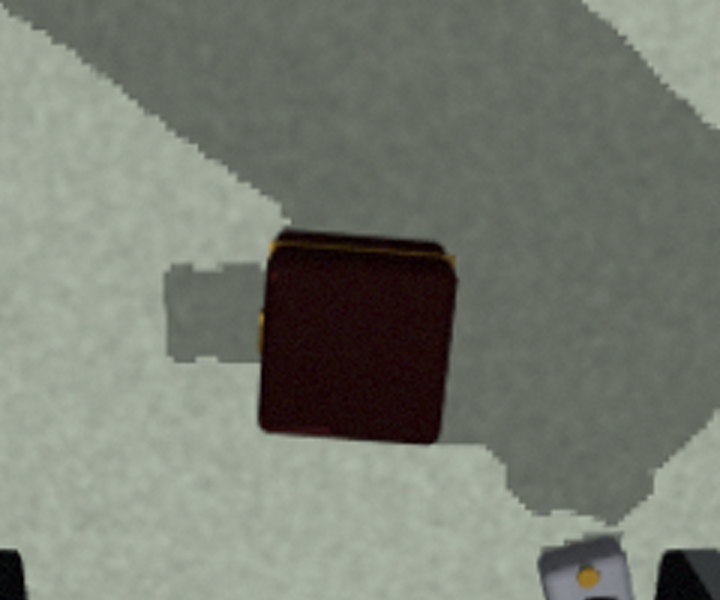

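The ring box top centre is at about (318,236), turned about 3.7° clockwise. The loupe at (395,311) is clear of the jaws.

```bash
python3 - <<'E'
from h import *
P=np.load("pics/w12.npy",allow_pickle=True).item()
f=lambda c:(200+c[0]/3,120+c[1]/3)
q=plane(P,[f(c) for c in((268,258),(455,267),(438,442),(258,430))],.038,True)*1e3;print(q.round(1),q.mean(0))
print("loupe",plane(P,[f((585,575))],.016,True)*1e3)
E
```

```text
[[ 446.9 -306.3]
 [ 489.3 -308.4]
 [ 486.4 -350.7]
 [ 443.7 -347.6]] [ 466.55017536 -328.25720051]
loupe [[ 530.44610427 -398.52962858]]
```

```bash
python3 -m pendant '[{"fingers":72,"delta_pos":[2,4,40],"angular":[0,0,0.06]},{"fingers":72,"delta_pos":[0,0,40],"angular":[0,0,0]},{"fingers":72,"delta_pos":[0,0,40],"angular":[0,0,0]},{"fingers":72,"delta_pos":[0,0,12],"angular":[0,0,0]},{"fingers":72,"delta_pos":[0,0,5],"angular":[0,0,0]},{"fingers":72,"delta_pos":[0,0,0],"angular":[0,0,0]},{"fingers":30,"delta_pos":[0,0,0],"angular":[0,0,0]},{"fingers":30,"delta_pos":[0,0,0],"angular":[0,0,0]},{"fingers":30,"delta_pos":[0,0,0],"angular":[0,0,0]},{"fingers":30,"delta_pos":[0,0,0],"angular":[0,0,0]},{"fingers":30,"delta_pos":[0,0,0],"angular":[0,0,0]}]' 40
```

```text
clock: 21.65
tcp_pos: [0.4693, -0.3297, -0.0244]
orientation: [0.002, 0.727, 0.686, 0.0]
wrist_force: [-0.5, 0.1, 7.1]
finger_gap: 0.043
```

Gripped at 43 mm. I'll lift, turn back and carry it over the case.

```bash
python3 -m pendant '[{"fingers":30,"delta_pos":[0,0,-30],"angular":[0,0,0]},{"fingers":30,"delta_pos":[0,0,-40],"angular":[0,0,0]},{"fingers":30,"delta_pos":[0,0,-40],"angular":[0,0,-0.06]},{"fingers":30,"delta_pos":[0,0,-20],"angular":[0,0,0]},{"fingers":30,"delta_pos":[40,11,0],"angular":[0,0,0]},{"fingers":30,"delta_pos":[40,11,0],"angular":[0,0,0]},{"fingers":30,"delta_pos":[40,11,0],"angular":[0,0,0]},{"fingers":30,"delta_pos":[40,11,0],"angular":[0,0,0]},{"fingers":30,"delta_pos":[40,11,0],"angular":[0,0,0]},{"fingers":30,"delta_pos":[40,12,0],"angular":[0,0,0]},{"fingers":30,"delta_pos":[40,12,0],"angular":[0,0,0]},{"fingers":30,"delta_pos":[40,12,0],"angular":[0,0,0]}]' 40
python3 -m pendant '[{"fingers":30,"delta_pos":[40,12,0],"angular":[0,0,0]},{"fingers":30,"delta_pos":[42,12,0],"angular":[0,0,0]},{"fingers":30,"delta_pos":[0,0,0],"angular":[0,0,0]},{"fingers":30,"delta_pos":[0,0,0],"angular":[0,0,0]}]'; python3 look.py w13
python3 - <<'E'
from h import *
P=np.load("pics/w13.npy",allow_pickle=True).item();im=cv2.imread("pics/w13.png")
dark=((im.max(2)<62)*255).astype(np.uint8); dark[250:]=0
cs,_=cv2.findContours(dark,cv2.RETR_EXTERNAL,cv2.CHAIN_APPROX_NONE)
for c in sorted(cs,key=cv2.contourArea)[-3:]: print(cv2.contourArea(c),cv2.boundingRect(c))
b,g,r=[im[...,i].astype(int) for i in range(3)];h=cv2.cvtColor(im,cv2.COLOR_BGR2HSV).astype(int)
m=((r-np.maximum(b,g)>12)&((h[...,0]<8)|(h[...,0]>170))).astype(np.uint8);m=cv2.morphologyEx(m,cv2.MORPH_CLOSE,np.ones((7,7)))
cs,_=cv2.findContours(m,cv2.RETR_EXTERNAL,cv2.CHAIN_APPROX_NONE);c=max(cs,key=cv2.contourArea)
print("red",cv2.contourArea(c),cv2.boundingRect(c))
E
```

```text
clock: 22.85
tcp_pos: [0.5588, -0.0067, 0.1043]
orientation: [0.001, 0.707, 0.708, 0.0]
wrist_force: [0.2, -0.3, -1.7]
finger_gap: 0.0433
clock: 23.25
tcp_pos: [0.5821, 0.0747, 0.1038]
orientation: [0.0, 0.706, 0.709, -0.0]
wrist_force: [0.1, 0.1, -0.1]
finger_gap: 0.0434
[582.1  74.7 103.8] cam [583. 148. 281.]
218.0 (369, 173, 13, 77)
4248.0 (571, 0, 69, 118)
6417.5 (262, 185, 104, 65)
red 14892.0 (251, 256, 125, 132)
```

```bash
python3 -m pendant '[{"fingers":30,"delta_pos":[-1,1,40],"angular":[0,0,0]},{"fingers":30,"delta_pos":[0,0,35],"angular":[0,0,0]},{"fingers":30,"delta_pos":[0,0,10],"angular":[0,0,0]},{"fingers":30,"delta_pos":[0,0,3],"angular":[0,0,0]},{"fingers":30,"delta_pos":[0,0,0],"angular":[0,0,0]},{"fingers":30,"delta_pos":[0,0,0],"angular":[0,0,0]}]'
python3 -m pendant '[{"fingers":30,"delta_pos":[0,0,2],"angular":[0,0,0]},{"fingers":30,"delta_pos":[0,0,0],"angular":[0,0,0]}]'
```

```text
clock: 23.9
tcp_pos: [0.5847, 0.0723, 0.0174]
orientation: [0.001, 0.707, 0.708, 0.001]
wrist_force: [-0.3, 0.4, -0.6]
finger_gap: 0.0435
clock: 24.1
tcp_pos: [0.5838, 0.0728, 0.0145]
orientation: [0.001, 0.706, 0.708, 0.001]
wrist_force: [0.1, 0.5, -0.8]
finger_gap: 0.0436
```

```bash
python3 -m pendant '[{"fingers":30,"delta_pos":[0,0,2],"angular":[0,0,0]},{"fingers":30,"delta_pos":[0,0,0],"angular":[0,0,0]}]'
python3 -m pendant '[{"fingers":30,"delta_pos":[0,0,1],"angular":[0,0,0]},{"fingers":30,"delta_pos":[0,0,0],"angular":[0,0,0]}]'
```

```text
clock: 24.3
tcp_pos: [0.5833, 0.0729, 0.0117]
orientation: [0.0, 0.706, 0.708, 0.0]
wrist_force: [0.9, -0.2, -1.3]
finger_gap: 0.043
clock: 24.5
tcp_pos: [0.5833, 0.0729, 0.0116]
orientation: [0.0, 0.706, 0.708, 0.0]
wrist_force: [-2.8, 0.7, 7.0]
finger_gap: 0.0432
```

Contact at 7 N. I'll release, lift and retreat to the left for a clear top view.

```bash
python3 -m pendant '[{"fingers":50,"delta_pos":[0,0,0],"angular":[0,0,0]},{"fingers":60,"delta_pos":[0,0,0],"angular":[0,0,0]},{"fingers":60,"delta_pos":[0,0,0],"angular":[0,0,0]},{"fingers":60,"delta_pos":[0,0,-25],"angular":[0,0,0]},{"fingers":60,"delta_pos":[0,0,-40],"angular":[0,0,0]},{"fingers":60,"delta_pos":[0,0,-40],"angular":[0,0,0]},{"fingers":60,"delta_pos":[0,0,-40],"angular":[0,0,0]},{"fingers":60,"delta_pos":[40,-20,0],"angular":[0,0,0]},{"fingers":60,"delta_pos":[40,-20,0],"angular":[0,0,0]},{"fingers":60,"delta_pos":[40,-20,0],"angular":[0,0,0]},{"fingers":60,"delta_pos":[40,-20,0],"angular":[0,0,0]},{"fingers":60,"delta_pos":[40,-20,0],"angular":[0,0,0]}]'
python3 -m pendant '[{"fingers":60,"delta_pos":[40,-40,0],"angular":[0,0,0]},{"fingers":60,"delta_pos":[40,-40,0],"angular":[0,0,0]},{"fingers":60,"delta_pos":[40,-40,0],"angular":[0,0,0]},{"fingers":60,"delta_pos":[40,-20,0],"angular":[0,0,0]},{"fingers":60,"delta_pos":[40,-20,0],"angular":[0,0,0]},{"fingers":60,"delta_pos":[0,0,0],"angular":[0,0,0]},{"fingers":60,"delta_pos":[0,0,0],"angular":[0,0,0]}]'
python3 - <<'E'
from h import *
t=env.read_camera("top");s=env.read_camera("scene")
P=env.camera_params("top");cv2.imwrite("pics/topE.png",t);cv2.imwrite("pics/sceneE.png",s)
a=cv2.resize(t[225:330,255:410],(480,325),interpolation=cv2.INTER_CUBIC)
b=cv2.resize(s[160:300,255:420],(383,325),interpolation=cv2.INTER_CUBIC)
cv2.imwrite("pics/final.png",cv2.resize(np.hstack([a,b]),(800,301)))
E
```

```text
clock: 25.7
tcp_pos: [0.4818, 0.2739, 0.1555]
orientation: [-0.0, 0.707, 0.708, 0.0]
wrist_force: [0.0, 1.1, -0.6]
finger_gap: 0.0598
clock: 26.4
tcp_pos: [0.3354, 0.4589, 0.1551]
orientation: [0.0, 0.705, 0.709, -0.0]
wrist_force: [1.0, -0.1, -0.2]
finger_gap: 0.0598
```

View pics/final.png

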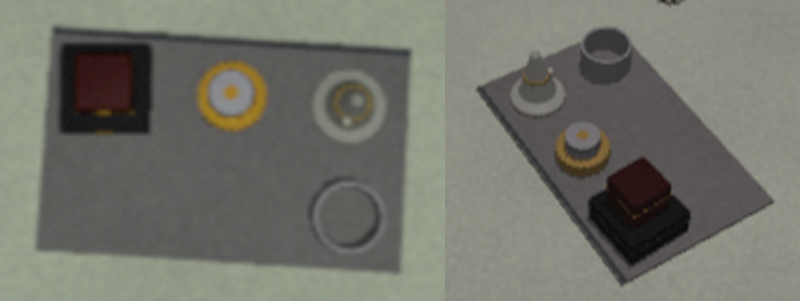

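The final view shows the cuff in front of the cone, the pillbox on the compact and the ring box on the case, all upright. One numeric check, then I'll hand in.

```bash
python3 - <<'E'
from h import *
P=env.camera_params("top");f=lambda x,y,z:plane(P,(255+x/2.871,225+y/2.866),z)[0]*1e3
case=f(106,88,.036);cone=f(349,106,.010);o=(case+cone)/2;y=(case-cone)/np.linalg.norm(case-cone);x=np.array([y[1],-y[0]])
print("case-cone",np.linalg.norm(case-cone))
for n,q in(("compact",f(232,96,.018)),("pill",f(231,92,.04)),("cuff",f(346.5,216,.022)),("ringbox",f(104,82,.074)),("case",case)):print(n,((q-o)@x).round(1),((q-o)@y).round(1))
t=cv2.imread("pics/topE.png").astype(int);a=cv2.imread("pics/top0.png").astype(int)
for n,(u,v) in dict(bangle=(143,277),scent=(346,181),loupe=(505,276)).items():
    print(n,"mean diff",np.abs(t-a)[v-18:v+18,u-18:u+18].mean().round(1))
env.hand_in()
E
```

```text
case-cone 192.69835466223665
compact 1.4 -2.5
pill 2.7 -1.2
cuff -87.4 -97.6
ringbox 1.3 95.3
case -0.0 96.3
bangle mean diff 1.3
scent mean diff 1.3
loupe mean diff 1.3
the job is handed in; nothing more can be done
```

The lot is laid out, everything is let go, and the job was handed in at about 26.5 s on the robot clock. My last checks found nothing out of tolerance.

Final positions in the board frame (x, y in mm), measured from the top camera just before handing in:

| Item | Measured | Wanted |
|---|---|---|
| Compact | (1.4, −2.5) | (0, 0), within 12 |
| Pillbox | about 2 mm from the compact's centre | within 10 |
| Ring box | about 2 mm from the case's centre | within 12 |
| Cuff | (−87.4, −97.6) | x from −103 to −73, y from −112 to −82 |

- **Upright and undisturbed:** The final top and scene views show all four pieces standing upright. The bangle, scent bottle and loupe look unchanged from the first picture. The gripper was clear of everything.
- **Measuring error:** The case-to-cone distance came out at 193 mm against the 194 mm given, so these figures are good to about 2 mm.
- **What disagreed:** The fingertips stood about 40 mm higher than the reported TCP says. My first closing on the cuff therefore shut on air above it. I confirmed this in the scene view, then did all grasps with that offset, watching the wrist force. It stayed within about 7 N in every reading.

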